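# Lock a phone in its repair jig with a hex key

### The job

Take the red-handled hex key out of the stand, lower it into the round recess of the phone jig and, pressing only lightly, turn it until it drops fully home in the hidden hexagon socket of the screw at the bottom. Then gently turn the screw clockwise (seen from above) until it just comes up against its stop and the orange jaw is closed on the phone. Let go and leave the key standing in the screw; leave everything else on the bench where it is.

Things in the scene. Friction and masses are not known exactly. Their poses are not given: they have to be found in the camera images.
- hex_key: Loose hex key, upright in one of the stand's holes, 0.17 kg. Steel hexagonal shank 70 mm long, 19 mm across flats, 22 across corners; above it a red block handle, 24 (key x) by 56 (key y) by 42 mm high: grip across the 24 mm. Origin: centre of the shank's lower end; z up; the handle's middle is at z = 91 mm. Two of the six flats face +x and -x.
- square_key: Loose bystander in the other hole of the stand: like the hex key, but with a square 15 mm shank and a white handle. Origin: centre of the shank's lower end, z up. Not to be used or moved (touching it lightly is no harm).
- key_stand: Fixed light wooden block, 170 (x) by 60 (y) by 44 mm high, with two round holes of 24 mm diameter and 34 mm depth at x = -50 and +50 mm. Origin: centre of its underside.
- jig: Fixed phone jig: aluminium plate 130 (x) by 250 (y) by 10 mm with a black phone on it; at its +y end a grey housing 60 by 60 mm, its top 46 mm above the jig's underside, with a black funnel ring. The orange jaw between housing and phone closes by 5 mm as the screw turns. Origin: centre of its underside; z up.
- recess_mouth (a point): Centre of the funnel ring's upper rim, 54 mm above the jig's underside, on the vertical axis of recess and screw (jig x 0, y 85 mm). Axes: those of the jig, not of the screw. The funnel narrows from about 33 mm inner diameter to 23 mm at 8 mm depth; then a round 23 mm bore leads down to the screw's face at 26 mm depth.
- screw_face (a point): Centre of the screw's flat face at the bottom of the bore, 26 mm below the rim, axes of the jig. In it is the hexagon socket, 19.7 mm across flats, 15 mm deep. The hexagon's angle differs every time and nothing measures it: a key more than about 4 degrees off rests on the face; an aligned key drops in. Fully home: its lower end at least 10 mm below the face.
- lock_screw (a joint): Turn of the screw since the start, rad: 0 at the start (open; a stop prevents turning it counter-clockwise), growing clockwise seen from above to the stop at 0.9 (jaw closed). It tells nothing about the hexagon's angle. Turning takes about 0.04 N m; at the stop a clutch in the screw slips at 0.1 N m. It stays where it is left. The key has about 4 degrees of play each way.
- screwdriver: Loose bystander: screwdriver with green handle, 170 mm long, lying.
- tweezers: Loose bystander: closed steel tweezers, 12 by 125 by 4 mm, lying.
- battery: Loose bystander: flat white phone battery with a yellow stripe, 45 by 85 by 5 mm.
- phone_cover: Loose bystander: blue phone back cover, 72 by 150 by 6 mm, lying.
- tape_roll: Loose bystander: yellow tape roll, 84 mm diameter, 20 mm high, lying flat.
- cleaner: Loose bystander: white plastic bottle with blue cap, 48 mm diameter, 110 mm high, standing.
There are look-alikes about, which are no part of the job. Leave any black or pink look-alike of the hex_key alone.

How it is judged (in metres and radians):
On the way, in this order (a step that is already met when the one before it is completed fails the run):
1. the hex key has been lifted clear of the stand (z of hex_key in the frame of key_stand above 0.05 m), for 0.1 s.
2. the hex key is fully home in the screw's socket, at least 36 mm below the rim of the recess, before the screw is turned to its stop (z of hex_key in the frame of recess_mouth below -0.036 m and horizontal distance between hex_key and recess_mouth below 0.004 m and value of joint lock_screw below 0.6 rad), for 0.1 s.
3. the screw has been turned clockwise to its stop (0.9 rad, within 0.1) with the key home (z of hex_key in the frame of recess_mouth below -0.036 m and horizontal distance between hex_key and recess_mouth below 0.004 m and value of joint lock_screw above 0.8 rad), for 0.2 s.
At the end, for the whole second after the job is handed in: The hex key stands released and at rest in the screw, its lower end at least 36 mm below the rim of the recess, within 4 mm of its axis and upright within 8 degrees, and the screw is turned clockwise to its stop (at least 0.8 of 0.9 rad) (all of step 3 and angle between hex_key's own z axis and vertical below 0.14 rad and linear speed of hex_key below 0.02 m/s); the robot touches nothing.
It fails at once if the key is pressed or wrenched on the jig, recess or screw with more than 25 N (contact force between hex_key and jig above 25 N).
It fails at once if a bystander is moved by more than 30 mm (distance of any of square_key, screwdriver, tweezers, battery, phone_cover, tape_roll, cleaner from where it was at the start of the episode above 0.03 m).
It also fails if it takes over 67 s, if anything falls off the work surface, if the arm or the gripper's body presses on something with over 40 N, if the wrist force passes 120 N, or if a joint passes its speed limit or range.

### The arm

A 6-joint arm with a two-finger parallel gripper is mounted at the origin on the work surface. World frame = base frame: x ahead of the robot, y to its left, z up, the work surface at z = 0. Lengths are in mm, angles in rad, forces in N, time in s.
With the tool pointing down it reaches from about 250 to 800 mm from the base axis. Payload 8.5 kg.
Tool frame: the origin (TCP) lies midway between the tips of the shut fingers; the grasp point (between the pads) lies 19 mm behind it; z points along the fingers, y is the direction in which the jaws open and shut (so a half turn about z gives the same grasp; the last joint's range is limited). The gripper opens to 85 mm and grips with 20 to 120 N. Pads are 22 mm wide; open, the fingers measure 114 mm over their backs; the gripper's body (76 mm by 85 mm) begins 54 mm behind the grasp point. The pads swing forward as they close: fully open they stand 13 mm farther back than shut.
Start: joints at [1.245, 0.238, -0.013, 1.319, 0, 1.571], TCP at [168.019, 497.341, 231.276] pointing down, gripper open.
Joint ranges: [-2.66, 2.66], [-1.03, 1.9], [-1.14, 1.46], [-1.82, 2.27], [-1.45, 1.34], [-3.14, 3.14]. Speed limits (rad/s): [2.22, 2.22, 2.79, 3.14, 3.14, 3.14].

### API

Orientations are given as a rotation vector (axis times angle).
In Python, from cell import bot gives the robot as it stands.
- The arm moves only by the tool move_arm, never from a script. Its arguments are lists of equal length, an entry for each row: "dp": the shift along the tool's x, y, z in mm, a list of three; "angular": the turn, a rotation vector about the tool's x, y, z in degrees, a list of three. In form: {"dp": [[tx, ty, tz], ...], "angular": [[rx, ry, rz], ...]}. A call has 1 to 8 rows; each row shifts and turns the commanded pose from where the row before left it, along the tool's axes as they then stand; what a row does not reach is not made up. A row lasts 1/12 s, in which the tool goes at most 41.7 mm and 7.16 degrees, less where a joint would pass 70% of its speed; a pose out of reach is approached as far as the arm can. A call with a gripper value outside its range is refused whole. "gripper" is the closure, from -1 (fully open) to 1 (shut), set as the call begins (left out, the last holds). The fingers move at their own pace and stop on an object; "grip_force" is the grip in N (left out, the last holds). Time passes only in rows, so rows that do not move let the fingers close. It gives the time, the measured TCP pose, the force and the opening at its end, in the units of the state.
- bot.read_state(): the state, without advancing time (a new reading comes with each control period).
- bot.snapshot(name): name is "side" or "top"; returns the picture (400x640x3 uint8, red, green, blue); there is no depth.
- bot.camera_params(name): a dict with "mtx" (3x3 intrinsics, pixels), "dist" ([k1, k2, p1, p2, k3] as OpenCV has them; the pictures are not rectified), "xyz" and "orientation" of the camera in the world. Camera axes: x right, y down, z forward; pixel columns grow to the right and rows downward; lengths in mm; the calibration is good to about 2 mm. A picture is of the moment at which its call begins. camera_params takes no time and is no camera call.
- bot.close_job(): hands the job in, once; it reports no verdict.
The state is a dict: "t": time; "joints": joint angles; "joint_velocities": joint speeds; "tau": joint torques, N m; "tool_pos": TCP position; "ee_rot": TCP orientation; "wrist_force": force on the tool from outside, world axes, zero at the start; "moment": the same for the moment, N m; "width": finger opening in mm.
Only numpy, scipy, OpenCV 4.12 (cv2) and the standard library are available. Lean on these libraries where they do the work, as an engineer would, in place of code of your own. Each camera call takes 0.05 s, during which the arm holds its last target.

## Working session

There is one attempt and no reset: what is moved stays moved. The work goes in short steps, Python scripts to look and compute and a tool call to move; the robot and the scene stay as the last step left them, time stands still between calls to the robot, and variables do not carry over. Pictures are saved under pics/ and viewed, and the job is handed in when it is done.

Besides the shell and the picture viewer there is one more tool, called after "Call:" in YAML: its name, and indented under it one key for each argument. move_arm: Moves the arm, as the interface text tells. Its arguments: {"type":"object","properties":{"dp":{"type":"array"},"angular":{"type":"array"},"gripper":{"type":"number"},"grip_force":{"type":"number"}},"required":["dp","angular"]}

```bash
ls; mkdir -p pics
python3 - <<'E'
from cell import bot
import cv2
print(bot.read_state())
for n in("top","side"):
    p=bot.camera_params(n);print(n,p)
    cv2.imwrite(f"pics/{n}0.png",bot.snapshot(n)[:,:,::-1])
E
```

```text
pics
{'t': 0.0, 'joints': array([ 1.24499349e+00,  2.38743863e-01, -1.42233091e-02,  1.31918794e+00,
       -3.43855914e-05,  1.57077257e+00]), 'joint_velocities': array([ 1.41307126e-03, -9.64810851e-04,  1.40773510e-03, -6.20357178e-04,
       -1.61477934e-04, -1.35952346e-05]), 'tau': array([ 1.93202693e-03, -5.38778293e+01,  3.46439159e+01,  1.85243762e-02,
        1.16081318e-05,  7.45180643e-06]), 'tool_pos': array([167.91980499, 497.00356578, 230.70903022]), 'ee_rot': array([-5.09442217e-01, -3.09982210e+00,  2.11474480e-03]), 'wrist_force': array([-0.02554422,  0.16005878,  0.22612109]), 'moment': array([-0.0611047 ,  0.03421183,  0.00505774]), 'width': 85.28432869484091}
top {'mtx': array([[448.30242979,   0.        , 319.71357272],
       [  0.        , 448.30242979, 191.8383877 ],
       [  0.        ,   0.        ,   1.        ]]), 'dist': array([0.03759308, 0.        , 0.        , 0.        , 0.        ]), 'xyz': array([ 469.42806896,  -18.12407192, 1185.66083061]), 'orientation': array([-2.13210315,  2.13225664, -0.11963424])}
side {'mtx': array([[512.58176034,   0.        , 319.43101711],
       [  0.        , 512.58176034, 196.79922957],
       [  0.        ,   0.        ,   1.        ]]), 'dist': array([-0.03755751,  0.        ,  0.        ,  0.        ,  0.        ]), 'xyz': array([ 383.96058004,  867.01107524, 1086.08371093]), 'orientation': array([-0.34511192,  2.82900975, -1.05515752])}
```

View pics/top0.png

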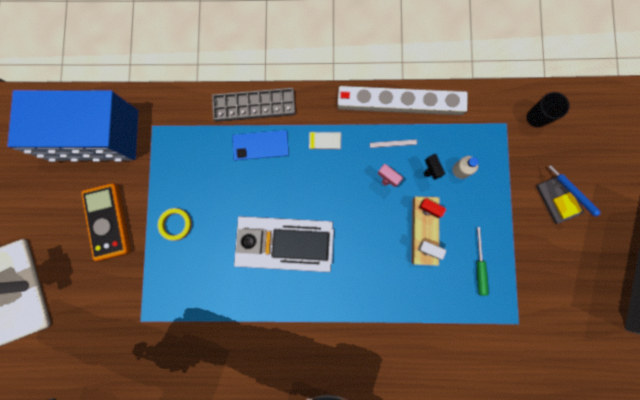

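View pics/side0.png

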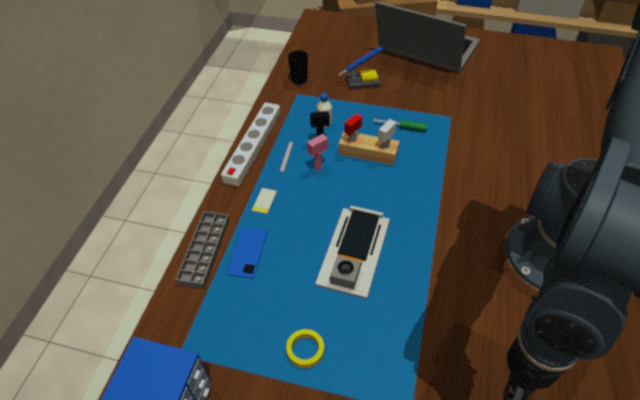

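The top view shows the red key at about (432,207) in the stand, the white key at (432,249), and the jig with its funnel at (248,241). Black and pink look-alikes stand at (433,166) and (391,176). I'll zoom in on these areas.

```bash
cat > h.py <<'E'
import numpy as np, cv2
from scipy.spatial.transform import Rotation as R
from cell import bot
def proj(n,P):
    p=bot.camera_params(n); Rm=R.from_rotvec(p['orientation']).as_matrix()
    Pc=(np.atleast_2d(P)-p['xyz'])@Rm
    u,_=cv2.projectPoints(Pc.reshape(-1,1,3),np.zeros(3),np.zeros(3),p['mtx'],p['dist']); return u[:,0]
def ray(n,uv,z):
    p=bot.camera_params(n); Rm=R.from_rotvec(p['orientation']).as_matrix()
    q=cv2.undistortPoints(np.array(uv,float).reshape(-1,1,2),p['mtx'],p['dist'])[:,0]
    d=np.c_[q,np.ones(len(q))]@Rm.T
    return p['xyz']+d*((z-p['xyz'][2])/d[:,2])[:,None]
def crop(img,x0,y0,w,h,s,name):
    c=cv2.resize(img[y0:y0+h,x0:x0+w],None,fx=s,fy=s,interpolation=cv2.INTER_CUBIC)
    cv2.imwrite(name,c)
E
python3 - <<'E'
from h import *
t=cv2.imread('pics/top0.png'); s=cv2.imread('pics/side0.png')
a=cv2.resize(t[190:275,395:455],None,fx=6,fy=6,interpolation=cv2.INTER_CUBIC)
b=cv2.resize(s[105:170,330:405],None,fx=6,fy=6,interpolation=cv2.INTER_CUBIC)
o=np.zeros((max(a.shape[0],b.shape[0]),a.shape[1]+b.shape[1],3),np.uint8);o[:a.shape[0],:a.shape[1]]=a;o[:b.shape[0],a.shape[1]:]=b;cv2.imwrite('pics/z1.png',o);print(o.shape)
a=cv2.resize(t[210:280,230:340],None,fx=3.5,fy=3.5,interpolation=cv2.INTER_CUBIC)
b=cv2.resize(s[200:300,310:400],None,fx=4,fy=4,interpolation=cv2.INTER_CUBIC)
o=np.zeros((max(a.shape[0],b.shape[0]),a.shape[1]+b.shape[1],3),np.uint8);o[:a.shape[0],:a.shape[1]]=a;o[:b.shape[0],a.shape[1]:]=b;cv2.imwrite('pics/z2.png',o);print(o.shape)
E
```

```text
(510, 810, 3)
(400, 745, 3)
```

View pics/z1.png

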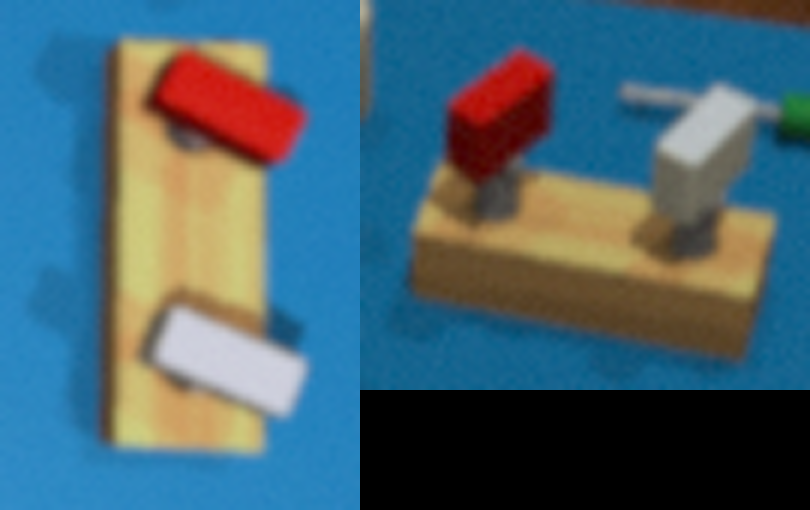

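View pics/z2.png

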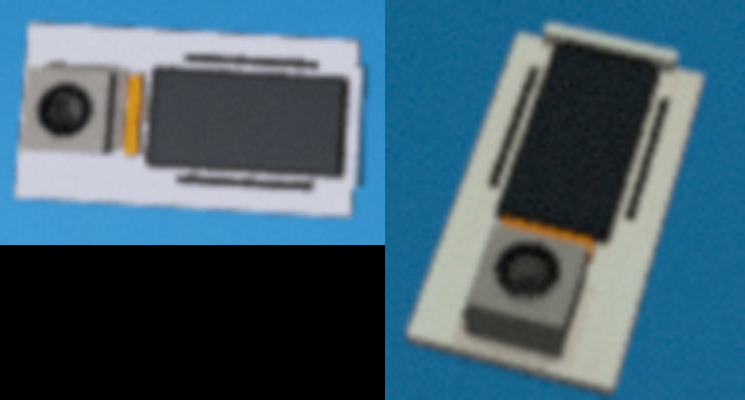

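```bash
cat > fit.py <<'E'
from h import *
from scipy.optimize import minimize
def boxpts(lx,ly,z0,z1): return np.array([[a*lx/2,b*ly/2,z] for a in(-1,1) for b in(-1,1) for z in(z0,z1)])
def soft(n,P,shape=(400,640),S=8):
    u=proj(n,P); m=np.zeros((0))
    x0,y0=np.floor(u.min(0)).astype(int)-6; x1,y1=np.ceil(u.max(0)).astype(int)+6
    x0=max(x0,0);y0=max(y0,0)
    h=cv2.convexHull(u.astype(np.float32))[:,0]
    im=np.zeros(((y1-y0)*S,(x1-x0)*S),np.uint8)
    cv2.fillPoly(im,[np.round(((h-[x0,y0]+.5)*S-.5)*16).astype(np.int32)],255,shift=4)
    c=cv2.resize(im,(x1-x0,y1-y0),interpolation=cv2.INTER_AREA)/255.
    out=np.zeros(shape); out[y0:y1,x0:x1]=c[:shape[0]-y0,:shape[1]-x0]; return out
def place(P,x,y,yaw):
    c,s=np.cos(yaw),np.sin(yaw); return np.c_[P[:,0]*c-P[:,1]*s+x,P[:,0]*s+P[:,1]*c+y,P[:,2]]
def fit(P,targets,x0,cams=("top","side"),iso=True):
    def cost(v):
        c=0
        for n in cams:
            c+=((cv2.GaussianBlur(soft(n,place(P,*v[:2],v[2])),(0,0),.7)-targets[n])**2).sum()
        return c
    r=minimize(cost,x0,method='Nelder-Mead',options=dict(initial_simplex=[x0,np.add(x0,[6,0,0]),np.add(x0,[0,6,0]),np.add(x0,[0,0,.15])],xatol=.05,fatol=.01,maxiter=300))
    return r.x,r.fun
def redt(img,roi):
    f=img.astype(float); b,g,r=f[...,0],f[...,1],f[...,2]
    m=np.clip(((r-np.maximum(b,g))/(r+20)-.2)/.4,0,1)   # saturation-like
    k=np.zeros(m.shape); x,y,w,h=roi; k[y:y+h,x:x+w]=m[y:y+h,x:x+w]; return k
E
python3 - <<'E'
from fit import *
t=cv2.imread('pics/top0.png'); s=cv2.imread('pics/side0.png')
print("stand corners z44",ray('top',[[395+119/6,190+40/6],[395+265/6,190+45/6],[395+265/6,190+452/6],[395+119/6,190+443/6]],44))
print("red ctr",ray('top',[[395+229/6,190+105/6]],122))
print("side", ray('side',[[330+(500-360)/6,105+95/6]],122))
print("funnel top",ray('top',[[230+65/3.5,210+109/3.5]],54),"side",ray('side',[[310+(527-385)/4,200+268/4]],54))
tg={'top':redt(t,(410,190,45,35)),'side':redt(s,(335,105,35,45))}
# red vs orange wood check
cv2.imwrite('pics/red.png',cv2.resize(np.hstack([tg['top'][185:225,405:455],tg['side'][105:145,330:380]])*255,None,fx=6,fy=6))
c=ray('top',[[395+229/6,190+105/6]],122)[0]
for z in(10,):
  P=boxpts(24,56,z+70,z+112)
  print('both',fit(P,tg,[c[0],c[1],-1.5+.4]))
  print('both',fit(P,tg,[c[0],c[1],.4]))
  print('top',fit(P,tg,[c[0],c[1],.4],("top",)),'side',fit(P,tg,[c[0],c[1],.4],("side",)))
E
```

```text
stand corners z44 [[ 621.57321369 -224.39383906   44.        ]
 [ 619.32531781 -285.5611832    44.        ]
 [ 449.3206851  -279.2252356    44.        ]
 [ 452.66538078 -219.44851333   44.        ]]
red ctr [[ 585.28996347 -252.44451585  122.        ]]
side [[ 582.92910588 -243.94646424  122.        ]]
funnel top [[507.96932385 197.05169782  54.        ]] side [[506.81425829 201.35817858  54.        ]]
both (array([ 5.87104525e+02, -2.53452088e+02, -4.16311131e-01]), np.float64(62.008292949223076))
both (array([ 5.86975155e+02, -2.53229814e+02, -3.85615215e-01]), np.float64(62.086840850888514))
top (array([ 5.87497836e+02, -2.53249092e+02, -4.87661036e-01]), np.float64(26.1802991095209)) side (array([ 5.85894698e+02, -2.53329396e+02, -2.85052915e-01]), np.float64(26.201638947341625))[ WARN:0@0.856] global loadsave.cpp:1063 imwrite_ Unsupported depth image for selected encoder is fallbacked to CV_8U.
```

View pics/red.png

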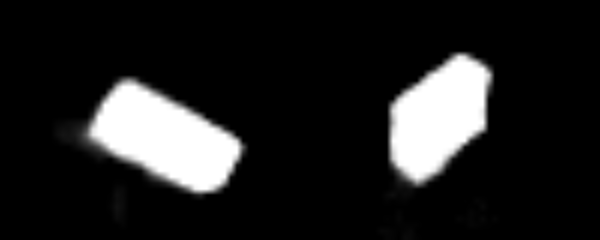

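```bash
cat > jig.py <<'E'
from fit import *
t=cv2.imread('pics/top0.png'); s=cv2.imread('pics/side0.png')
PL=boxpts(130,250,0,10); H=boxpts(60,60,10,46)+[0,85,0]
def nb(img,roi):
    f=img.astype(float); x,y,w,h=roi
    m=((f[...,0]-f[...,2])/(f[...,0]+f[...,2]+20)<.2)
    k=np.zeros(m.shape,np.uint8);k[y:y+h,x:x+w]=m[y:y+h,x:x+w]
    # largest contour filled
    c,_=cv2.findContours(k,cv2.RETR_EXTERNAL,cv2.CHAIN_APPROX_NONE); c=max(c,key=cv2.contourArea)
    o=np.zeros_like(k);cv2.drawContours(o,[c],-1,1,-1);
    return cv2.GaussianBlur(o.astype(float),(0,0),.7)
tg={'top':nb(t,(225,205,120,75)),'side':nb(s,(305,195,100,110))}
def cost(v,cams):
    c=0
    for n in cams:
        m=np.maximum(soft(n,place(PL,*v)),soft(n,place(H,*v)))
        c+=((cv2.GaussianBlur(m,(0,0),.7)-tg[n])**2).sum()
    return c
for cams in (("top","side"),("top",),("side",)):
    x0=np.array([500,115,0.05])
    r=minimize(cost,x0,args=(cams,),method='Nelder-Mead',options=dict(initial_simplex=[x0,x0+[10,0,0],x0+[0,10,0],x0+[0,0,.15]],xatol=.02,fatol=.01))
    v=r.x; print(cams,v,r.fun,'funnel',place(np.array([[0,85,54.]]),*v))
    if len(cams)==2:
        vb=v
c=np.array([[np.cos(a)*16.5,85+np.sin(a)*16.5,54] for a in np.linspace(0,6.28,40)])
for nm,im in(('top',t),('side',s)):
    S=4; x,y,w,h=(230,205,110,75) if nm=='top' else (310,200,90,100)
    z=cv2.resize(im[y:y+h,x:x+w],None,fx=S,fy=S,interpolation=cv2.INTER_CUBIC)
    for P in (PL,H,c):
        P=P if P is c else P[[1,3,7,5]]
        u=(proj(nm,place(P,*vb))-[x,y]+.5)*S-.5
        cv2.polylines(z,[np.round(u).astype(np.int32)],True,(0,0,255),1)
    cv2.imwrite(f'pics/jig_{nm}.png',z)
a=cv2.imread('pics/jig_top.png');b=cv2.imread('pics/jig_side.png');o=np.zeros((400,800,3),np.uint8);o[:a.shape[0],:440]=a;o[:,440:]=b;cv2.imwrite('pics/jig2.png',o)
E
python3 jig.py
```

```text
('top', 'side') [ 5.03255445e+02  1.12697905e+02 -5.59495788e-02] 122.98352614865956 funnel [[508.00867818 197.56489957  54.        ]]
('top',) [ 5.03575562e+02  1.13003628e+02 -5.55228751e-02] 24.004141480005643 funnel [[508.2925824  197.87264263  54.        ]]
('side',) [ 5.02922874e+02  1.11990032e+02 -6.15124864e-02] 95.72010077797277 funnel [[508.14813916 196.82927162  54.        ]]
```

View pics/jig2.png

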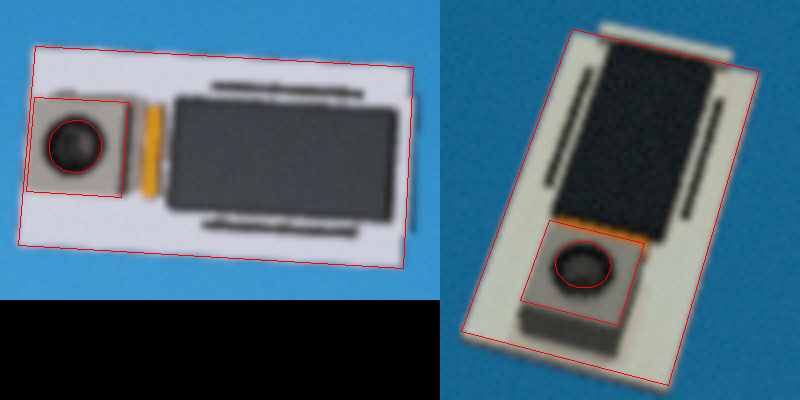

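Run:
```python
from h import *
s=bot.read_state(); M=R.from_rotvec(s['ee_rot']).as_matrix(); print(M.round(3))
def yawy(M): return np.degrees(np.arctan2(M[1,1],M[0,1]))
print('tool y yaw deg',yawy(M),'j1',np.degrees(s['joints'][0]),'j6',90)
for k in('black','pink'):
    uv={'black':[433,162],'pink':[391,174]}[k]; print(k,ray('top',[uv],105),)
print(ray('top',[[466,163]],115))
```

```text
[[-0.947  0.32  -0.   ]
 [ 0.32   0.947 -0.001]
 [ 0.    -0.001 -1.   ]]
tool y yaw deg 71.33426986825724 j1 71.33355629374934 j6 90
black [[ 698.50260101 -259.5068938   105.        ]]
pink [[ 669.25464111 -157.38505548  105.        ]]
[[ 693.46507898 -335.42664446  115.        ]]
```

```bash
cat > plan.py <<'E'
from h import *
import sys,json
def yaw(M): return np.degrees(np.arctan2(M[1,1],M[0,1]))
def plan(x,y,z,yw,N,dec=0):
    s=bot.read_state(); p=s['tool_pos'].copy(); M=R.from_rotvec(s['ee_rot'])
    d=(yw-yaw(M.as_matrix())+180)%360-180
    T=R.from_euler('z',yw,degrees=True)*R.from_matrix([[0,1,0],[1,0,0],[0,0,-1.]])
    rv=(M.inv()*T).as_rotvec(degrees=True)
    st=np.round(rv/N,1)
    dp=[];an=[];g=np.array([x,y,z],float)
    for i in range(N):
        dl=np.round(M.inv().apply((g-p)/(N-i)),dec); p=p+M.apply(dl); M=M*R.from_rotvec(st,degrees=True)
        dp.append(dl.tolist());an.append(st.tolist())
    for k in range(0,N,8): print(json.dumps({"dp":dp[k:k+8],"angular":an[k:k+8]}).replace('-0.0,','0,'))
    print('end',p.round(1),yaw(M.as_matrix()),'from',s['tool_pos'].round(1))
if __name__=="__main__":
    a=[float(v) for v in sys.argv[1:]]; plan(*a[:4],int(a[4]),int(a[5]) if len(a)>5 else 0)
E
python3 plan.py 587 -253.3 231 -24 24
```

```text
{"dp": [[-27.0, -24.0, 0.0], [-28.0, -22.0, 0.0], [-30.0, -20.0, 0.0], [-31.0, -18.0, 0.0], [-32.0, -16.0, 0.0], [-33.0, -14.0, 0.0], [-34.0, -11.0, 0.0], [-35.0, -9.0, 0.0]], "angular": [[0, 0.0, 4.0], [0, 0.0, 4.0], [0, 0.0, 4.0], [0, 0.0, 4.0], [0, 0.0, 4.0], [0, 0.0, 4.0], [0, 0.0, 4.0], [0, 0.0, 4.0]]}
{"dp": [[-35.0, -6.0, 0.0], [-36.0, -4.0, 0.0], [-36.0, -1.0, 0.0], [-36.0, 1.0, 0.0], [-36.0, 4.0, 0.0], [-35.0, 6.0, 0.0], [-35.0, 9.0, 0.0], [-34.0, 11.0, 0.0]], "angular": [[0, 0.0, 4.0], [0, 0.0, 4.0], [0, 0.0, 4.0], [0, 0.0, 4.0], [0, 0.0, 4.0], [0, 0.0, 4.0], [0, 0.0, 4.0], [0, 0.0, 4.0]]}
{"dp": [[-33.0, 13.0, 0.0], [-32.0, 15.0, 0.0], [-31.0, 18.0, 0.0], [-30.0, 20.0, 0.0], [-28.0, 22.0, 0.0], [-27.0, 24.0, 0.0], [-25.0, 25.0, 0.0], [-22.0, 27.0, 0.0]], "angular": [[0, 0.0, 4.0], [0, 0.0, 4.0], [0, 0.0, 4.0], [0, 0.0, 4.0], [0, 0.0, 4.0], [0, 0.0, 4.0], [0, 0.0, 4.0], [0, 0.0, 4.0]]}
end [ 587.1 -252.8  231.5] -24.665725650197135 from [167.9 497.1 230.7]
```

Call:
move_arm:
  dp:
    - [-27,-24,0]
    - [-28,-22,0]
    - [-30,-20,0]
    - [-31,-18,0]
    - [-32,-16,0]
    - [-33,-14,0]
    - [-34,-11,0]
    - [-35,-9,0]
  angular:
    - [0,0,4]
    - [0,0,4]
    - [0,0,4]
    - [0,0,4]
    - [0,0,4]
    - [0,0,4]
    - [0,0,4]
    - [0,0,4]
  gripper: -0.3
  grip_force: 40

```text
t: 0.77
tool_pos: [308.1, 244.9, 231.2]
ee_rot: [-1.349, -2.837, 0.0]
wrist_force: [0.5, -0.7, 0.0]
width: 55.4
```

Call:
move_arm:
  dp:
    - [-35,-6,0]
    - [-36,-4,0]
    - [-36,-1,0]
    - [-36,1,0]
    - [-36,4,0]
    - [-35,6,0]
    - [-35,9,0]
    - [-34,11,0]
  angular:
    - [0,0,4]
    - [0,0,4]
    - [0,0,4]
    - [0,0,4]
    - [0,0,4]
    - [0,0,4]
    - [0,0,4]
    - [0,0,4]

```text
t: 1.43
tool_pos: [449.2, -5.7, 231.2]
ee_rot: [-2.079, -2.355, 0.0]
wrist_force: [-0.1, 1.2, -0.0]
width: 55.9
```

Call:
move_arm:
  dp:
    - [-33,13,0]
    - [-32,15,0]
    - [-31,18,0]
    - [-30,20,0]
    - [-28,22,0]
    - [-27,24,0]
    - [-25,25,0]
    - [-22,27,0]
  angular:
    - [0,0,4]
    - [0,0,4]
    - [0,0,4]
    - [0,0,4]
    - [0,0,4]
    - [0,0,4]
    - [0,0,4]
    - [0,0,4]

```text
t: 2.1
tool_pos: [587.5, -254.4, 230.8]
ee_rot: [-2.647, -1.69, 0.001]
wrist_force: [0.6, 1.3, 0.2]
width: 55.6
```

```bash
python3 - <<'E'
from fit import *
t=bot.snapshot('top')[:,:,::-1].copy();s=bot.snapshot('side')[:,:,::-1].copy()
cv2.imwrite('pics/t1.png',t)
a=cv2.resize(t[150:290,370:490],None,fx=3,fy=3);b=cv2.resize(s[60:180,290:420],None,fx=3,fy=3)
o=np.zeros((420,750,3),np.uint8);o[:420,:360]=a;o[:360,360:]=b;cv2.imwrite('pics/z3.png',o)
print(bot.read_state())
E
python3 plan.py 587 -253.3 140 -24 8 1
```

```text
{'t': 2.2, 'joints': array([-4.10683911e-01,  4.46680133e-01,  2.91411573e-01,  1.41641623e+00,
       -8.64036190e-04,  1.59656007e+00]), 'joint_velocities': array([ 0.04456181, -0.05764852, -0.08335625,  0.01142517,  0.021299  ,
       -0.04034726]), 'tau': array([ -1.62256401, -70.27143717,  36.97125435,   0.13665089,
        -0.18758353,   0.4892209 ]), 'tool_pos': array([ 588.66238989, -256.61895819,  229.16866135]), 'ee_rot': array([-2.64947468e+00, -1.68768745e+00,  1.90525442e-03]), 'wrist_force': array([0.23715303, 0.16195599, 0.62318618]), 'moment': array([ 0.00030201, -0.02909426,  0.01509527]), 'width': 55.96945442912364}
{"dp": [[0.3, -0.4, 11.1], [0.3, -0.3, 11.2], [0.3, -0.4, 11.1], [0.3, -0.3, 11.2], [0.3, -0.4, 11.1], [0.3, -0.3, 11.2], [0.3, -0.4, 11.1], [0.3, -0.3, 11.2]], "angular": [[0, 0.0, -0.1], [0, 0.0, -0.1], [0, 0.0, -0.1], [0, 0.0, -0.1], [0, 0.0, -0.1], [0, 0.0, -0.1], [0, 0.0, -0.1], [0, 0.0, -0.1]]}
end [ 587.  -253.3  140. ] -24.206608394952855 from [ 588.7 -256.6  229.2]
```

View pics/z3.png

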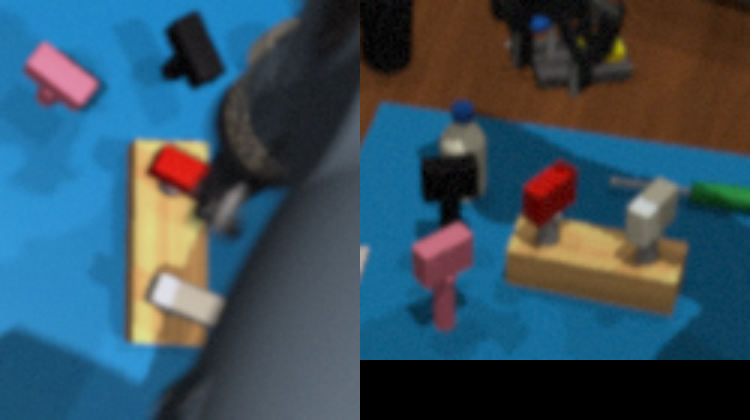

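The gripper is above the stand, partly hiding the red key in the top view. In the side view the key stands undisturbed. I'll let the arm settle and then descend partway.

Call:
move_arm:
  dp:
    - [0,0,11]
    - [0,0,11]
    - [0,0,11]
    - [0,0,11]
    - [0,0,11]
    - [0,0,11]
    - [0,0,11]
    - [0,0,11]
  angular:
    - [0,0,0]
    - [0,0,0]
    - [0,0,0]
    - [0,0,0]
    - [0,0,0]
    - [0,0,0]
    - [0,0,0]
    - [0,0,0]

```text
t: 2.87
tool_pos: [586.7, -251.9, 142.5]
ee_rot: [-2.643, -1.696, 0.001]
wrist_force: [0.4, -0.6, -0.9]
width: 55.7
```

Call:
move_arm:
  dp:
    - [0,0,0]
    - [0,0,0]
    - [0,0,0]
    - [0,0,0]
  angular:
    - [0,0,0]
    - [0,0,0]
    - [0,0,0]
    - [0,0,0]

```text
t: 3.2
tool_pos: [587.5, -252.6, 144.2]
ee_rot: [2.644, 1.695, 0.001]
wrist_force: [0.0, -0.3, -0.2]
width: 55.3
```

```bash
python3 - <<'E'
from fit import *
t=bot.snapshot('top')[:,:,::-1].copy();s=bot.snapshot('side')[:,:,::-1].copy()
a=cv2.resize(t[170:270,390:470],None,fx=4,fy=4);b=cv2.resize(s[70:170,310:410],None,fx=4,fy=4)
o=np.zeros((400,720,3),np.uint8);o[:400,:320]=a;o[:400,320:]=b;cv2.imwrite('pics/z4.png',o)
s=bot.read_state();print(s['tool_pos'],s['ee_rot'],s['joint_velocities'])
E
python3 plan.py 587 -253.3 82 -24 8 1
```

```text
[ 587.48181567 -252.67558377  144.09805244] [2.64377744e+00 1.69523918e+00 8.23638415e-04] [ 0.00140194  0.00113278 -0.00127537 -0.00136278 -0.00139598 -0.00114573]
{"dp": [[-0.1, 0, 7.8], [-0.1, 0, 7.8], [-0.1, 0, 7.7], [-0.1, 0, 7.8], [-0.1, -0.1, 7.7], [-0.1, -0.1, 7.8], [-0.1, 0, 7.7], [-0.1, -0.1, 7.8]], "angular": [[0.0, 0.0, -0.1], [0.0, 0.0, -0.1], [0.0, 0.0, -0.1], [0.0, 0.0, -0.1], [0.0, 0.0, -0.1], [0.0, 0.0, -0.1], [0.0, 0.0, -0.1], [0.0, 0.0, -0.1]]}
end [ 586.9 -253.3   82. ] -23.862503571545744 from [ 587.5 -252.7  144.1]
```

View pics/z4.png

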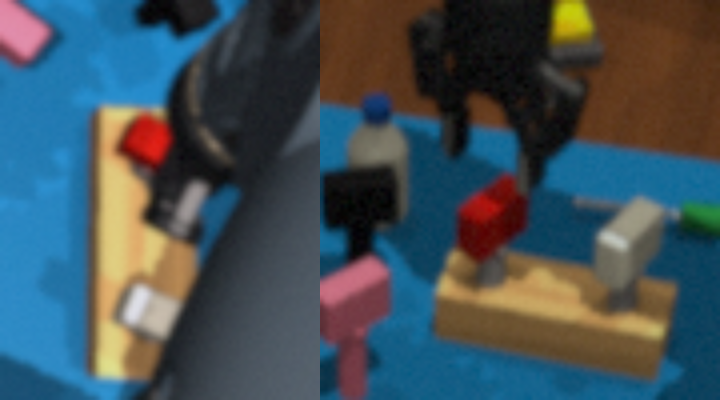

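The open fingers straddle the red key in the side view, so I'll go down to grasp height.

Call:
move_arm:
  dp:
    - [0,0,7.8]
    - [0,0,7.8]
    - [-0.2,0,7.8]
    - [-0.2,0,7.8]
    - [-0.2,0,7.8]
    - [-0.2,0,7.8]
    - [0,-0.2,7.8]
    - [0,-0.2,7.5]
  angular:
    - [0,0,0]
    - [0,0,0]
    - [0,0,0]
    - [0,0,0]
    - [0,0,0]
    - [0,0,0]
    - [0,0,0]
    - [0,0,0]

```text
t: 3.97
tool_pos: [586.3, -253.1, 80.2]
ee_rot: [-2.644, -1.695, 0.001]
wrist_force: [-0.3, 0.5, 0.2]
width: 55.5
```

Call:
move_arm:
  dp:
    - [0,0,0]
    - [0,0,0]
    - [0,0,0]
  angular:
    - [0,0,0]
    - [0,0,0]
    - [0,0,0]

```text
t: 4.22
tool_pos: [586.7, -253.2, 81.5]
ee_rot: [2.644, 1.696, 0.0]
wrist_force: [0.8, -0.8, 0.2]
width: 55.5
```

Run:
```python
from fit import *
t=bot.snapshot('top')[:,:,::-1].copy();s=bot.snapshot('side')[:,:,::-1].copy()
a=cv2.resize(t[170:270,390:470],None,fx=4,fy=4);b=cv2.resize(s[70:170,310:410],None,fx=4,fy=4)
o=np.zeros((400,720,3),np.uint8);o[:400,:320]=a;o[:400,320:]=b;cv2.imwrite('pics/z5.png',o)
s=bot.read_state();print(s['tool_pos'],s['ee_rot'],s['wrist_force'],s['moment'])
```

```text
[ 586.8643394  -253.29219062   81.79996206] [2.64394036e+00 1.69514649e+00 7.65556240e-04] [0.74380281 0.41578559 0.07068347] [0.00617917 0.02697732 0.00167027]
```

View pics/z5.png

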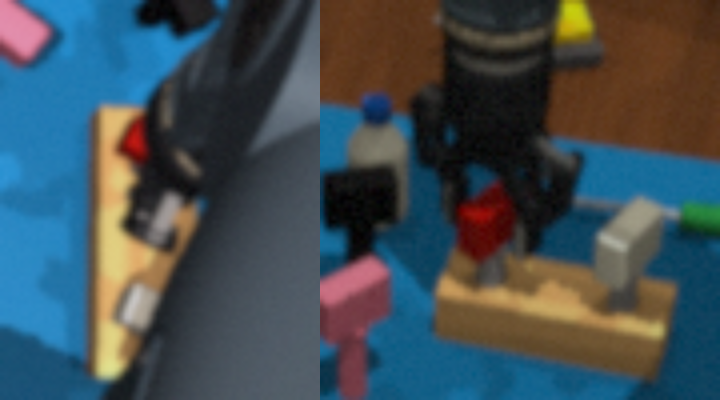

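The red handle sits between the fingers. Closing on it.

Call:
move_arm:
  dp:
    - [0,0,0]
    - [0,0,0]
    - [0,0,0]
    - [0,0,0]
    - [0,0,0]
    - [0,0,0]
    - [0,0,0]
    - [0,0,0]
  angular:
    - [0,0,0]
    - [0,0,0]
    - [0,0,0]
    - [0,0,0]
    - [0,0,0]
    - [0,0,0]
    - [0,0,0]
    - [0,0,0]
  gripper: 1
  grip_force: 40

```text
t: 4.98
tool_pos: [586.6, -253.2, 81.6]
ee_rot: [2.644, 1.695, 0.0]
wrist_force: [-0.6, 0.2, 5.9]
width: 23.5
```

Call:
move_arm:
  dp:
    - [0,0,-2]
    - [0,0,-4]
    - [0,0,-8]
    - [0,0,-8]
    - [0,0,-8]
    - [0,0,-10]
    - [0,0,-15]
    - [0,0,-15]
  angular:
    - [0,0,0]
    - [0,0,0]
    - [0,0,0]
    - [0,0,0]
    - [0,0,0]
    - [0,0,0]
    - [0,0,0]
    - [0,0,0]

```text
t: 5.65
tool_pos: [586.4, -253.1, 152.5]
ee_rot: [2.645, 1.696, -0.0]
wrist_force: [-0.7, -0.0, -1.5]
width: 23.6
```

Call:
move_arm:
  dp:
    - [0,0,-20]
    - [0,0,-20]
    - [0,0,-10]
    - [0,0,0]
    - [0,0,0]
    - [0,0,0]
  angular:
    - [0,0,0]
    - [0,0,0]
    - [0,0,0]
    - [0,0,0]
    - [0,0,0]
    - [0,0,0]

```text
t: 6.15
tool_pos: [586.1, -252.9, 200.2]
ee_rot: [-2.644, -1.695, 0.001]
wrist_force: [0.3, 0.8, -1.9]
width: 23.8
```

```bash
python3 - <<'E'
from fit import *
t=bot.snapshot('top')[:,:,::-1].copy();s=bot.snapshot('side')[:,:,::-1].copy()
a=cv2.resize(t[170:270,390:470],None,fx=4,fy=4);b=cv2.resize(s[40:140,310:410],None,fx=4,fy=4)
o=np.zeros((400,720,3),np.uint8);o[:400,:320]=a;o[:400,320:]=b;cv2.imwrite('pics/z6.png',o)
s=bot.read_state();print(s['tool_pos'],s['ee_rot'],s['wrist_force'],s['moment'],s['width'],s['joints'])
E
python3 plan.py 508.2 197.8 206 0 16
```

```text
[ 585.90795573 -252.85589512  199.89794467] [-2.64320609e+00 -1.69476291e+00  1.98667093e-03] [ 0.35123463 -0.14244856 -1.13403431] [ 0.03341519  0.02076859 -0.0206677 ] 23.808060863733456 [-4.07375433e-01  4.47295220e-01  2.18042372e-01  1.34368187e+00
 -8.43317742e-05  1.59392187e+00]
{"dp": [[24.0, -16.0, -0.0], [24.0, -16.0, -0.0], [24.0, -15.0, -0.0], [25.0, -14.0, -0.0], [25.0, -14.0, -0.0], [25.0, -13.0, -1.0], [26.0, -12.0, -0.0], [26.0, -12.0, -1.0]], "angular": [[0, 0, -1.5], [0, 0, -1.5], [0, 0, -1.5], [0, 0, -1.5], [0, 0, -1.5], [0, 0, -1.5], [0, 0, -1.5], [0, 0, -1.5]]}
{"dp": [[26.0, -11.0, -0.0], [27.0, -10.0, -1.0], [27.0, -9.0, -0.0], [27.0, -9.0, -1.0], [28.0, -8.0, -0.0], [28.0, -7.0, -1.0], [28.0, -7.0, -0.0], [27.0, -6.0, -1.0]], "angular": [[0, 0, -1.5], [0, 0, -1.5], [0, 0, -1.5], [0, 0, -1.5], [0, 0, -1.5], [0, 0, -1.5], [0, 0, -1.5], [0, 0, -1.5]]}
end [508.1 197.6 206.4] -0.6658408136253531 from [ 585.9 -252.9  199.9]
```

View pics/z6.png

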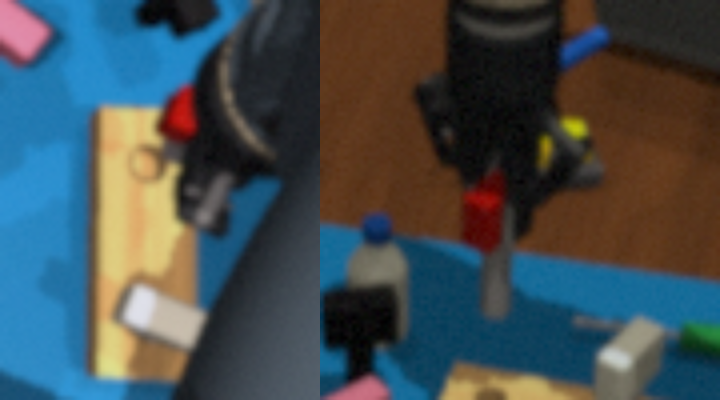

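The key is lifted and hangs vertically (shank end at about (354,119) in the side view). Moving to the jig.

```bash
python3 plan.py 508.2 197.8 200 20 16
```

```text
{"dp": [[24.0, -16.0, 0.0], [24.0, -15.0, 0.0], [25.0, -14.0, 0.0], [26.0, -13.0, 0.0], [26.0, -11.0, 0.0], [27.0, -10.0, 0.0], [27.0, -9.0, 0.0], [28.0, -7.0, 0.0]], "angular": [[0, 0, -2.8], [0, 0, -2.8], [0, 0, -2.8], [0, 0, -2.8], [0, 0, -2.8], [0, 0, -2.8], [0, 0, -2.8], [0, 0, -2.8]]}
{"dp": [[28.0, -6.0, 0.0], [28.0, -5.0, 0.0], [28.0, -3.0, 0.0], [29.0, -2.0, 0.0], [28.0, 0, 0.0], [29.0, 1.0, 0.0], [28.0, 2.0, 0.0], [28.0, 4.0, 0.0]], "angular": [[0, 0, -2.8], [0, 0, -2.8], [0, 0, -2.8], [0, 0, -2.8], [0, 0, -2.8], [0, 0, -2.8], [0, 0, -2.8], [0, 0, -2.8]]}
end [508.2 197.4 200.4] 20.134181322399765 from [ 585.9 -252.9  199.9]
```

Call:
move_arm:
  dp:
    - [24,-16,0]
    - [24,-15,0]
    - [25,-14,0]
    - [26,-13,0]
    - [26,-11,0]
    - [27,-10,0]
    - [27,-9,0]
    - [28,-7,0]
  angular:
    - [0,0,-2.8]
    - [0,0,-2.8]
    - [0,0,-2.8]
    - [0,0,-2.8]
    - [0,0,-2.8]
    - [0,0,-2.8]
    - [0,0,-2.8]
    - [0,0,-2.8]

```text
t: 6.92
tool_pos: [546.6, -26.0, 200.3]
ee_rot: [-2.262, -2.179, 0.002]
wrist_force: [0.5, 0.1, -1.6]
width: 23.4
```

Call:
move_arm:
  dp:
    - [28,-6,0]
    - [28,-5,0]
    - [28,-3,0]
    - [29,-2,0]
    - [28,0,0]
    - [29,1,0]
    - [28,2,0]
    - [28,4,0]
  angular:
    - [0,0,-2.8]
    - [0,0,-2.8]
    - [0,0,-2.8]
    - [0,0,-2.8]
    - [0,0,-2.8]
    - [0,0,-2.8]
    - [0,0,-2.8]
    - [0,0,-2.8]

```text
t: 7.58
tool_pos: [507.9, 198.3, 200.4]
ee_rot: [-1.795, -2.577, 0.002]
wrist_force: [1.2, -1.0, -1.9]
width: 23.5
```

Call:
move_arm:
  dp:
    - [0,0,10]
    - [0,0,10]
    - [0,0,10]
    - [0,0,10]
    - [0,0,10]
    - [0,0,0]
    - [0,0,0]
    - [0,0,0]
  angular:
    - [0,0,0]
    - [0,0,0]
    - [0,0,0]
    - [0,0,0]
    - [0,0,0]
    - [0,0,0]
    - [0,0,0]
    - [0,0,0]

```text
t: 8.25
tool_pos: [509.1, 196.7, 151.4]
ee_rot: [1.8, 2.575, 0.0]
wrist_force: [-0.1, 0.1, -1.5]
width: 23.5
```

```bash
cat > look.py <<'E'
from fit import *
import sys
n=sys.argv[1]
t=bot.snapshot('top')[:,:,::-1].copy();s=bot.snapshot('side')[:,:,::-1].copy()
cv2.imwrite(f'pics/{n}_t.png',t);cv2.imwrite(f'pics/{n}_s.png',s)
st=bot.read_state();print(st['t'],st['tool_pos'],st['ee_rot'],st['wrist_force'],st['moment'],st['joints'])
a=cv2.resize(t[195:295,200:300],None,fx=4,fy=4,interpolation=cv2.INTER_CUBIC);b=cv2.resize(s[190:290,300:400],None,fx=4,fy=4,interpolation=cv2.INTER_CUBIC)
cv2.imwrite(f'pics/{n}.png',np.hstack([a,b]))
E
python3 look.py j1; python3 plan.py 508.2 197.8 140 20 6 1
```

```text
8.35 [509.24615693 196.96314575 151.76065698] [1.79924341e+00 2.57459750e+00 1.15656004e-03] [ 0.35314372 -0.00406451 -1.57298095] [ 0.03827708  0.00828895 -0.06067618] [ 3.69102189e-01  3.10943332e-01 -1.19732091e-01  1.13917461e+00
 -8.77744363e-05  1.58900229e+00]
{"dp": [[0.2, -0.1, 2.0], [0.2, -0.1, 2.0], [0.2, -0.1, 1.9], [0.2, -0.1, 2.0], [0.2, -0.2, 1.9], [0.1, -0.1, 2.0]], "angular": [[0.0, 0.0, 0.0], [0.0, 0.0, 0.0], [0.0, 0.0, 0.0], [0.0, 0.0, 0.0], [0.0, 0.0, 0.0], [0.0, 0.0, 0.0]]}
end [508.2 197.8 140. ] 20.104872596246732 from [509.2 197.  151.8]
```

View pics/j1.png

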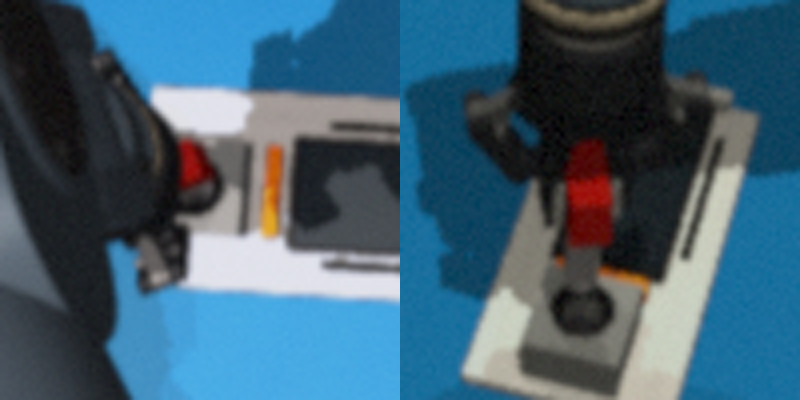

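```bash
cat > ov.py <<'E'
from fit import *
import sys
n=sys.argv[1]; kx,ky,kz,yw=[float(v) for v in sys.argv[2:6]]
a=np.linspace(0,2*np.pi,7)[:6]+np.pi/6
hb=np.c_[11*np.cos(a),11*np.sin(a)]
sh=[np.c_[hb,np.full(6,z)] for z in(kz,kz+70)]
hd=boxpts(24,56,kz+70,kz+112)
rim=np.array([[np.cos(q)*16.5+508.2,197.8+np.sin(q)*16.5,54] for q in np.linspace(0,6.28,40)])
out=[]
for c,(x,y) in (('t',(200,195)),('s',(300,190))):
    im=cv2.imread(f'pics/{n}_{c}.png'); z=cv2.resize(im[y:y+100,x:x+100],None,fx=4,fy=4,interpolation=cv2.INTER_CUBIC)
    nm={'t':'top','s':'side'}[c]
    for P,col in((place(sh[0],kx,ky,np.radians(yw)),(0,255,0)),(place(sh[1],kx,ky,np.radians(yw)),(0,255,0)),(place(hd[[0,2,6,4]],kx,ky,np.radians(yw)),(255,255,0)),(place(hd[[1,3,7,5]],kx,ky,np.radians(yw)),(255,255,0)),(rim,(255,0,255))):
        u=(proj(nm,P)-[x,y]+.5)*4-.5; cv2.polylines(z,[np.round(u).astype(np.int32)],True,col,1)
    out.append(z)
cv2.imwrite(f'pics/{n}_ov.png',np.hstack(out))
E
python3 ov.py j1 509.2 197 79.8 20
```

```text
(no output)
```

View pics/j1_ov.png

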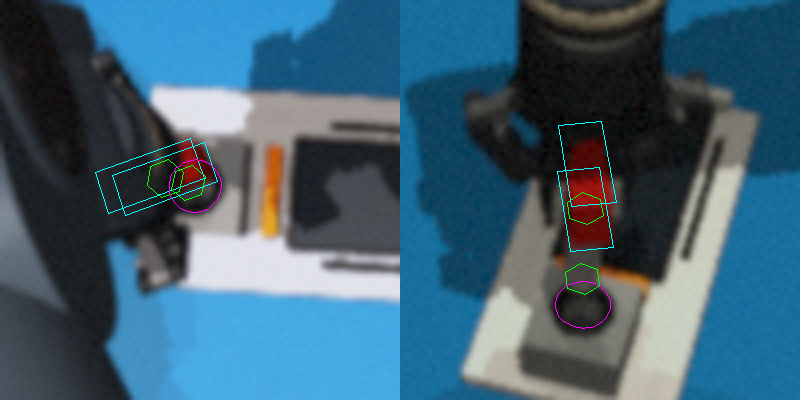

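Run:
```python
from fit import *
t=cv2.imread('pics/j1_t.png');s=cv2.imread('pics/j1_s.png')
o=[]
for im,nm,x,y in((t,'top',230,222),(s,'side',428-300+300-0-0,0)):
    if nm=='side': x,y=430-0-0,0; x,y=300+35,190+30
    z=np.clip(cv2.resize(im[y:y+40,x:x+40],None,fx=10,fy=10,interpolation=cv2.INTER_CUBIC).astype(float)*1.6,0,255).astype(np.uint8)
    o.append(z)
cv2.imwrite('pics/j1z.png',np.hstack(o))
```

```text
(no output)
```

View pics/j1z.png

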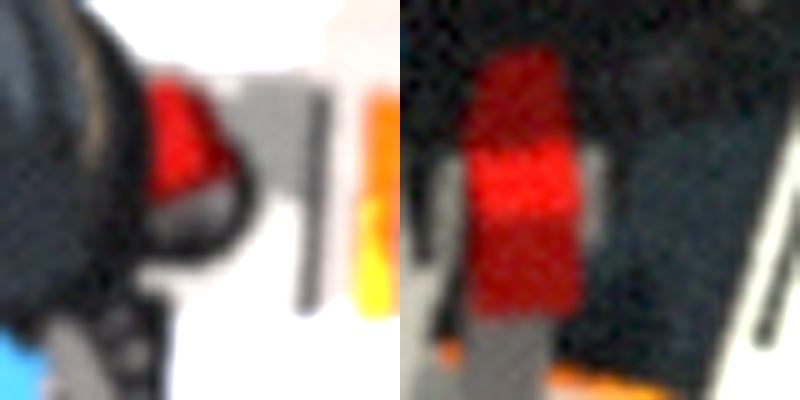

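Run:
```python
from fit import *
A=ray('side',[[335+7.2-.45,220+31.5-.45],[335+18-.45,220+30.8-.45]],149.8)
B=ray('top',[[249.,229.6],[253.5,238]],149.8)
print(A,B); hd=place(boxpts(24,56,149.8,191.8),509.2,197,np.radians(20)); print(hd[::2])
```

```text
[[512.47139857 224.14485855 149.8       ]
 [489.6093602  216.68654702 149.8       ]] [[531.27892744 178.53521372 149.8       ]
 [511.91785444 167.60117928 149.8       ]]
[[507.50025256 166.5843649  149.8       ]
 [488.34712454 219.20715166 149.8       ]
 [530.05287546 174.79284834 149.8       ]
 [510.89974744 227.4156351  149.8       ]]
```

```bash
python3 plan.py 506.5 197.8 131 20 6 1
```

```text
{"dp": [[0.3, -0.4, 3.5], [0.3, -0.4, 3.5], [0.3, -0.4, 3.4], [0.3, -0.4, 3.5], [0.3, -0.4, 3.4], [0.2, -0.3, 3.5]], "angular": [[0.0, 0.0, 0.0], [0.0, 0.0, 0.0], [0.0, 0.0, 0.0], [0.0, 0.0, 0.0], [0.0, 0.0, 0.0], [0.0, 0.0, 0.0]]}
end [506.5 197.8 131. ] 20.104872596246732 from [509.2 197.  151.8]
```

Call:
move_arm:
  dp:
    - [0.3,-0.4,3.5]
    - [0.3,-0.4,3.5]
    - [0.3,-0.4,3.5]
    - [0.3,-0.4,3.5]
    - [0.3,-0.4,3.5]
    - [0.2,-0.4,3.5]
    - [0,0,0]
    - [0,0,0]
  angular:
    - [0,0,0]
    - [0,0,0]
    - [0,0,0]
    - [0,0,0]
    - [0,0,0]
    - [0,0,0]
    - [0,0,0]
    - [0,0,0]

```text
t: 9.02
tool_pos: [505.8, 197.8, 129.9]
ee_rot: [-1.799, -2.575, 0.001]
wrist_force: [-0.2, -0.6, -2.0]
width: 23.3
```

```bash
python3 look.py j2
python3 - <<'E'
from fit import *
t=cv2.imread('pics/j2_t.png');s=cv2.imread('pics/j2_s.png')
o=[]
for im,x,y in((t,230,222),(s,325,230)):
    o.append(np.clip(cv2.resize(im[y:y+40,x:x+40],None,fx=10,fy=10,interpolation=cv2.INTER_CUBIC).astype(float)*1.8,0,255).astype(np.uint8))
cv2.imwrite('pics/j2z.png',np.hstack(o))
E
```

```text
9.1167 [506.0128183  197.89351364 130.28989461] [ 1.79880889e+00  2.57549971e+00 -1.88911948e-05] [ 0.21747981  0.74413353 -1.87600543] [ 0.03308733  0.00851589 -0.0091964 ] [ 3.72852136e-01  3.21714265e-01 -1.62314334e-01  1.08671659e+00
 -9.83288434e-05  1.59219650e+00]
```

View pics/j2z.png

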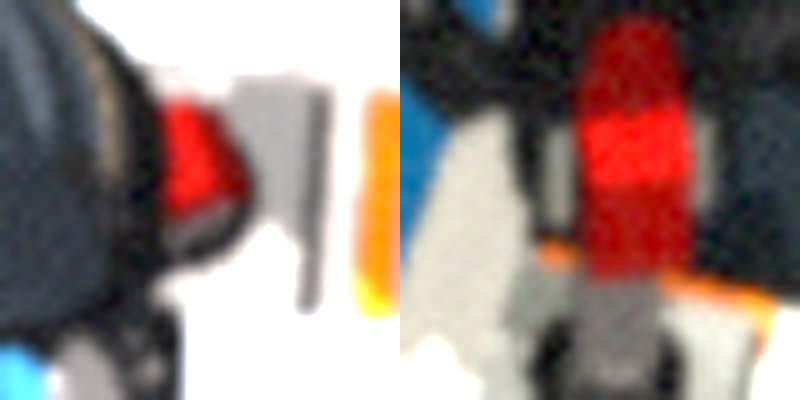

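Run:
```python
from fit import *
s=cv2.imread('pics/j2_s.png'); x,y=325,248
z=np.clip(cv2.resize(s[y:y+35,x:x+40],None,fx=14,fy=14,interpolation=cv2.INTER_CUBIC).astype(float)*3,0,255).astype(np.uint8)
rim=np.array([[np.cos(q)*16.5+508.2,197.8+np.sin(q)*16.5,54] for q in np.linspace(0,6.28,40)])
a=np.linspace(0,2*np.pi,7)[:6]+np.pi/6
hb=place(np.c_[11*np.cos(a),11*np.sin(a),a*0+58.3],506,197.9,np.radians(20))
for P,c in((rim,(255,0,255)),(hb,(0,255,0))):
    u=(proj('side',P)-[x,y]+.5)*14-.5; cv2.polylines(z,[np.round(u).astype(np.int32)],True,c,1)
cv2.imwrite('pics/j2y.png',z)
```

View pics/j2y.png

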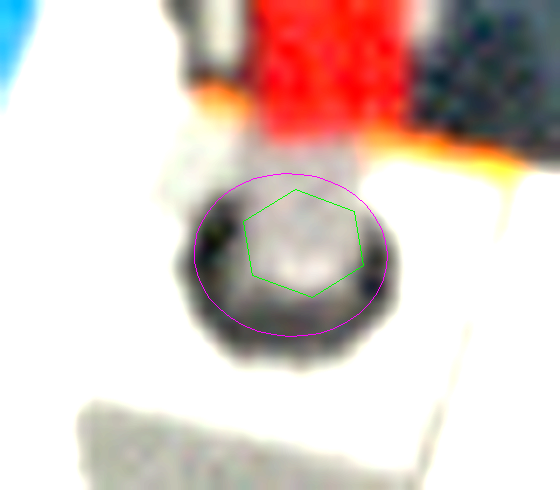

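Run:
```python
from h import *
f=lambda u,v,z: ray('side',[[325+u/14-.46,248+v/14-.46]],z)[0]
k=f(301,238,58.3); r=f(288,261,54); print(k,r,k-r)
```

```text
[506.54328608 197.03605537  58.3       ] [508.21148918 199.31593665  54.        ] [-1.66820311 -2.27988129  4.3       ]
```

Call:
move_arm:
  dp:
    - [-0.5,0.4,0]
    - [-0.5,0.5,2]
    - [0,0.5,2]
    - [0,0.5,2]
    - [0,0,2]
    - [0,0,0]
  angular:
    - [0,0,0]
    - [0,0,0]
    - [0,0,0]
    - [0,0,0]
    - [0,0,0]
    - [0,0,0]
  grip_force: 25

```text
t: 9.62
tool_pos: [507.9, 197.5, 121.6]
ee_rot: [-1.799, -2.575, 0.001]
wrist_force: [0.1, 0.2, -1.8]
width: 23.6
```

```bash
python3 plan.py 507.5 199.4 120 20 1 1
```

```text
{"dp": [[1.9, 0.3, 1.6]], "angular": [[0, 0.0, 0.1]]}
end [507.5 199.4 120. ] 20.031539628558324 from [507.9 197.5 121.6]
```

Call:
move_arm:
  dp:
    - [1,0,1]
    - [0.9,0.3,2]
    - [0,0,2]
    - [0,0,2]
    - [0,0,0]
  angular:
    - [0,0,0]
    - [0,0,0]
    - [0,0,0]
    - [0,0,0]
    - [0,0,0]

```text
t: 10.03
tool_pos: [507.4, 199.4, 114.7]
ee_rot: [-1.799, -2.575, 0.001]
wrist_force: [0.0, 0.3, -2.1]
width: 23.3
```

Call:
move_arm:
  dp:
    - [0,0,1.5]
    - [0,0,1.5]
    - [0,0,1.5]
    - [0,0,0]
  angular:
    - [0,0,0]
    - [0,0,0]
    - [0,0,0]
    - [0,0,0]

```text
t: 10.37
tool_pos: [507.6, 199.4, 110.4]
ee_rot: [-1.799, -2.575, 0.001]
wrist_force: [0.9, -0.1, -1.0]
width: 23.5
```

Call:
move_arm:
  dp:
    - [0,0,1.5]
    - [0,0,1.5]
    - [0,0,1.5]
    - [0,0,0]
  angular:
    - [0,0,0]
    - [0,0,0]
    - [0,0,0]
    - [0,0,0]

```text
t: 10.7
tool_pos: [507.6, 199.4, 105.9]
ee_rot: [-1.799, -2.575, 0.001]
wrist_force: [0.8, -0.5, -1.0]
width: 23.7
```

Call:
move_arm:
  dp:
    - [0,0,1.5]
    - [0,0,1.5]
    - [0,0,0]
  angular:
    - [0,0,0]
    - [0,0,0]
    - [0,0,0]

```text
t: 10.95
tool_pos: [507.6, 199.4, 102.9]
ee_rot: [-1.799, -2.575, 0.001]
wrist_force: [1.5, 1.1, -1.4]
width: 23.4
```

Call:
move_arm:
  dp:
    - [0,0,0.8]
    - [0,0,0.7]
    - [0,0,0]
  angular:
    - [0,0,0]
    - [0,0,0]
    - [0,0,0]

```text
t: 11.2
tool_pos: [507.7, 199.4, 101.6]
ee_rot: [-1.799, -2.576, 0.0]
wrist_force: [0.2, 0.3, -1.5]
width: 23.4
```

Call:
move_arm:
  dp:
    - [0,0,0.8]
    - [0,0,0.7]
    - [0,0,0]
  angular:
    - [0,0,0]
    - [0,0,0]
    - [0,0,0]

```text
t: 11.45
tool_pos: [507.7, 199.5, 100.1]
ee_rot: [-1.799, -2.576, 0.0]
wrist_force: [-0.1, -0.2, -1.7]
width: 23.5
```

Call:
move_arm:
  dp:
    - [0,0,0.5]
    - [0,0,0.5]
    - [0,0,0]
  angular:
    - [0,0,0]
    - [0,0,0]
    - [0,0,0]

```text
t: 11.7
tool_pos: [507.7, 199.5, 99.3]
ee_rot: [1.799, 2.576, 0.0]
wrist_force: [-0.8, 0.1, 0.6]
width: 23.5
```

Call:
move_arm:
  dp:
    - [0,0,0.5]
    - [0,0,0.5]
    - [0,0,0]
  angular:
    - [0,0,0]
    - [0,0,0]
    - [0,0,0]

```text
t: 11.95
tool_pos: [507.4, 199.4, 98.0]
ee_rot: [-1.799, -2.575, 0.001]
wrist_force: [-1.2, -0.5, -1.3]
width: 23.6
```

Call:
move_arm:
  dp:
    - [0,0,0.5]
    - [0,0,0.5]
    - [0,0,0]
  angular:
    - [0,0,0]
    - [0,0,0]
    - [0,0,0]

```text
t: 12.2
tool_pos: [507.4, 199.4, 96.9]
ee_rot: [-1.799, -2.575, 0.001]
wrist_force: [-1.5, 0.5, -0.9]
width: 23.2
```

Call:
move_arm:
  dp:
    - [0,0,0.5]
    - [0,0,0.5]
    - [0,0,0]
  angular:
    - [0,0,0]
    - [0,0,0]
    - [0,0,0]

```text
t: 12.45
tool_pos: [507.4, 199.4, 96.0]
ee_rot: [-1.799, -2.575, 0.001]
wrist_force: [-2.2, 0.1, -0.8]
width: 23.5
```

Call:
move_arm:
  dp:
    - [0,0,0.7]
    - [0,0,0.8]
    - [0,0,0]
  angular:
    - [0,0,0]
    - [0,0,0]
    - [0,0,0]

```text
t: 12.7
tool_pos: [507.5, 199.4, 94.5]
ee_rot: [-1.799, -2.575, 0.001]
wrist_force: [-3.9, 0.1, -1.7]
width: 23.6
```

Call:
move_arm:
  dp:
    - [0,0,0.7]
    - [0,0,0.8]
    - [0,0,0]
  angular:
    - [0,0,0]
    - [0,0,0]
    - [0,0,0]

```text
t: 12.95
tool_pos: [507.5, 199.4, 93.0]
ee_rot: [-1.799, -2.575, 0.001]
wrist_force: [-3.7, -0.7, -0.4]
width: 23.6
```

```bash
python3 look.py j3; python3 ov.py j3 508 199.3 21 20
```

```text
13.05 [507.50966726 199.40976338  93.03557191] [-1.79880995e+00 -2.57531565e+00  6.81183343e-04] [-3.29871026  0.28438454 -0.98313713] [0.0387898  0.96517451 0.01905426] [ 3.74399551e-01  3.54576027e-01 -2.16873756e-01  9.99851866e-01
 -2.32454970e-05  1.59381157e+00]
```

View pics/j3_ov.png

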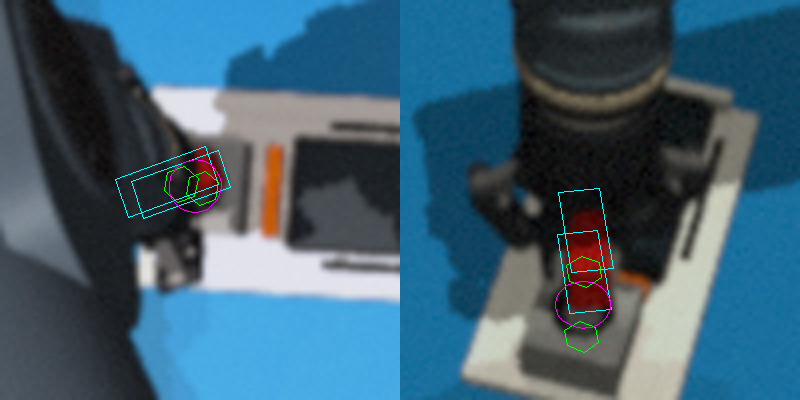

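Call:
move_arm:
  dp:
    - [0.2,-0.5,0.5]
    - [0,0,1]
    - [0,0,0]
  angular:
    - [0,0,0]
    - [0,0,0]
    - [0,0,0]

```text
t: 13.3
tool_pos: [507.3, 199.5, 91.6]
ee_rot: [1.799, 2.575, 0.0]
wrist_force: [-2.6, 0.4, -2.0]
width: 23.4
```

Call:
move_arm:
  dp:
    - [0,0,1]
    - [0,0,0.5]
    - [0,0,0]
  angular:
    - [0,0,0]
    - [0,0,0]
    - [0,0,0]

```text
t: 13.55
tool_pos: [507.3, 199.5, 90.1]
ee_rot: [1.799, 2.575, -0.0]
wrist_force: [-2.2, -0.3, -0.8]
width: 24.0
```

Call:
move_arm:
  dp:
    - [0.2,-0.4,0.7]
    - [0,0,0.8]
    - [0,0,0]
  angular:
    - [0,0,0]
    - [0,0,0]
    - [0,0,0]

```text
t: 13.8
tool_pos: [507.1, 199.5, 88.6]
ee_rot: [1.799, 2.575, 0.0]
wrist_force: [0.2, -0.6, -1.7]
width: 23.3
```

Call:
move_arm:
  dp:
    - [0,0,0.7]
    - [0,0,0.8]
    - [0,0,0]
  angular:
    - [0,0,0]
    - [0,0,0]
    - [0,0,0]

```text
t: 14.05
tool_pos: [506.9, 199.5, 87.1]
ee_rot: [1.799, 2.575, 0.0]
wrist_force: [-0.2, 0.2, -1.7]
width: 23.8
```

Call:
move_arm:
  dp:
    - [0,0,0.5]
    - [0,0,0.5]
    - [0,0,0]
  angular:
    - [0,0,0]
    - [0,0,0]
    - [0,0,0]

```text
t: 14.3
tool_pos: [506.9, 199.6, 86.2]
ee_rot: [1.799, 2.575, 0.0]
wrist_force: [0.9, -1.1, -1.9]
width: 23.2
```

Call:
move_arm:
  dp:
    - [0,0,0.5]
    - [0,0,0.5]
    - [0,0,0]
  angular:
    - [0,0,0]
    - [0,0,0]
    - [0,0,0]

```text
t: 14.55
tool_pos: [506.8, 199.5, 85.2]
ee_rot: [1.799, 2.575, 0.0]
wrist_force: [0.7, -0.3, -2.2]
width: 23.4
```

Call:
move_arm:
  dp:
    - [0,0,0.4]
    - [0,0,0.4]
    - [0,0,0]
  angular:
    - [0,0,0]
    - [0,0,0]
    - [0,0,0]

```text
t: 14.8
tool_pos: [506.8, 199.5, 84.6]
ee_rot: [1.799, 2.575, 0.0]
wrist_force: [-0.2, -0.4, 0.5]
width: 23.5
```

Call:
move_arm:
  dp:
    - [0,0,-0.5]
    - [0,0,0]
    - [0,0,0]
    - [0,0,0]
  angular:
    - [0,0,3]
    - [0,0,3]
    - [0,0,2]
    - [0,0,0]

```text
t: 15.13
tool_pos: [507.0, 199.5, 84.8]
ee_rot: [1.976, 2.442, 0.0]
wrist_force: [2.1, -0.7, -2.2]
width: 23.7
```

```bash
cat > st.py <<'E'
from h import *
s=bot.read_state();M=R.from_rotvec(s['ee_rot']).as_matrix();print(s['t'],s['tool_pos'].round(2),'yaw',np.degrees(np.arctan2(M[1,1],M[0,1])).round(2),'F',s['wrist_force'].round(2),'Ftool',(M.T@s['wrist_force']).round(2),'M',s['moment'].round(3),'j6',s['joints'][5].round(3))
E
python3 st.py
```

```text
15.1333 [507.01 199.52  84.82] yaw 12.04 F [ 2.09 -0.74 -2.15] Ftool [-1.16  1.89  2.15] M [-0.066 -0.609 -0.027] j6 1.736
```

Call:
move_arm:
  dp:
    - [0,0.4,0]
    - [0,0.2,0]
    - [0,0,0]
    - [0,0,0]
  angular:
    - [0,0,3]
    - [0,0,3]
    - [0,0,2]
    - [0,0,0]

```text
t: 15.47
tool_pos: [507.3, 199.6, 84.8]
ee_rot: [2.14, 2.3, -0.0]
wrist_force: [1.3, -0.5, -1.9]
width: 23.3
```

```bash
python3 st.py
```

```text
15.4667 [507.27 199.56  84.82] yaw 4.11 F [ 1.3  -0.55 -1.95] Ftool [-0.64  1.26  1.95] M [-0.169 -0.312 -0.03 ] j6 1.874
```

Forces are small and the moment about z is about 0.03 N m, so the screw is being driven. I'll continue.

Call:
move_arm:
  dp:
    - [-0.2,0.3,0]
    - [0,0.2,0]
    - [0,0,0]
    - [0,0,0]
  angular:
    - [0,0,3]
    - [0,0,3]
    - [0,0,2]
    - [0,0,0]

```text
t: 15.8
tool_pos: [507.6, 199.5, 84.8]
ee_rot: [-2.294, -2.146, 0.001]
wrist_force: [-0.3, -0.2, -0.7]
width: 23.7
```

```bash
python3 st.py
```

```text
15.8 [507.55 199.48  84.8 ] yaw -3.83 F [-0.29 -0.24 -0.65] Ftool [-0.26 -0.27  0.65] M [-0.073  0.032 -0.002] j6 2.012
```

Call:
move_arm:
  dp:
    - [-0.2,0.2,0]
    - [0,0.2,0]
    - [0,0,0]
    - [0,0,0]
  angular:
    - [0,0,3]
    - [0,0,3]
    - [0,0,2]
    - [0,0,0]

```text
t: 16.13
tool_pos: [507.8, 199.4, 84.8]
ee_rot: [-2.437, -1.981, 0.001]
wrist_force: [-1.5, 0.2, -1.2]
width: 23.6
```

```bash
python3 st.py
```

```text
16.1333 [507.79 199.36  84.81] yaw -11.79 F [-1.47  0.22 -1.24] Ftool [-0.08 -1.49  1.24] M [ 0.129  0.292 -0.01 ] j6 2.15
```

Call:
move_arm:
  dp:
    - [0,-0.2,0]
    - [0,-0.2,0]
    - [0,0,0]
    - [0,0,0]
  angular:
    - [0,0,3]
    - [0,0,3]
    - [0,0,2]
    - [0,0,0]

```text
t: 16.47
tool_pos: [507.8, 199.4, 84.8]
ee_rot: [2.57, 1.807, -0.0]
wrist_force: [0.7, -0.2, -1.8]
width: 23.5
```

```bash
python3 st.py
```

```text
16.4667 [507.8  199.36  84.83] yaw -19.78 F [ 0.67 -0.18 -1.8 ] Ftool [0.06 0.69 1.8 ] M [ 0.02  -0.134  0.034] j6 2.29
```

Call:
move_arm:
  dp:
    - [0,0,0]
    - [0,0,0]
    - [0,0,0]
    - [0,0,0]
  angular:
    - [0,0,3]
    - [0,0,3]
    - [0,0,2]
    - [0,0,0]

```text
t: 16.8
tool_pos: [507.9, 199.3, 84.8]
ee_rot: [2.689, 1.623, -0.0]
wrist_force: [0.9, -0.3, -3.2]
width: 23.4
```

```bash
python3 st.py
```

```text
16.8 [507.92 199.28  84.83] yaw -27.77 F [ 0.9  -0.32 -3.2 ] Ftool [0.14 0.95 3.2 ] M [-0.085 -0.284 -0.006] j6 2.429
```

Call:
move_arm:
  dp:
    - [0,0.2,0]
    - [0,0,0]
    - [0,0,0]
  angular:
    - [0,0,2]
    - [0,0,2]
    - [0,0,0]

```text
t: 17.05
tool_pos: [508.0, 199.2, 84.8]
ee_rot: [2.744, 1.529, -0.0]
wrist_force: [0.8, -0.3, -2.3]
width: 23.7
```

```bash
python3 st.py
```

```text
17.05 [508.01 199.23  84.84] yaw -31.75 F [ 0.75 -0.3  -2.34] Ftool [0.14 0.8  2.34] M [-0.04  -0.173  0.006] j6 2.499
```

Call:
move_arm:
  dp:
    - [0,0,0]
    - [0,0,0]
    - [0,0,0]
    - [0,0,0]
  angular:
    - [0,0,2]
    - [0,0,2]
    - [0,0,0]
    - [0,0,0]

```text
t: 17.38
tool_pos: [508.1, 199.2, 84.9]
ee_rot: [2.795, 1.434, -0.0]
wrist_force: [1.7, -0.7, -3.3]
width: 23.6
```

```bash
python3 st.py;python3 look.py j4; python3 ov.py j4 508 199.3 12.8 -35
```

```text
17.3833 [508.07 199.19  84.87] yaw -35.67 F [ 1.73 -0.7  -3.29] Ftool [0.44 1.81 3.29] M [-0.091 -0.259  0.006] j6 2.567
17.4833 [508.06681315 199.16280658  84.87817   ] [ 2.79564551e+00  1.43268549e+00 -4.36392770e-05] [ 1.49572742 -0.3513113  -2.39114468] [-0.17242565 -0.32467426  0.03957471] [ 3.73716590e-01  3.62040744e-01 -2.28716706e-01  9.80044580e-01
 -2.21771463e-04  2.56816112e+00]
```

View pics/j4_ov.png

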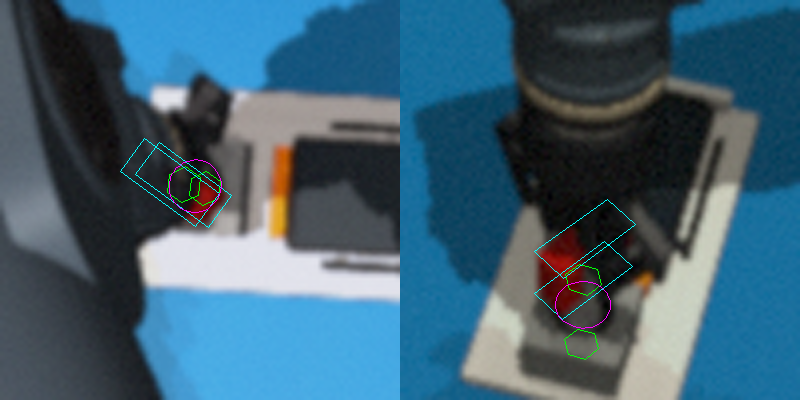

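The handle turned with the gripper and the orange jaw moved from x≈263–281 to ≈273–290 in the top crop, up against the phone. I'll turn a few degrees more to take up the play and confirm the stop.

Call:
move_arm:
  dp:
    - [0,0.2,0]
    - [0,0,0]
    - [0,0,0]
    - [0,0,0]
  angular:
    - [0,0,2]
    - [0,0,2]
    - [0,0,0]
    - [0,0,0]

```text
t: 17.82
tool_pos: [508.1, 199.1, 84.9]
ee_rot: [2.844, 1.334, -0.0]
wrist_force: [1.6, 0.4, -3.0]
width: 23.5
```

```bash
python3 st.py
```

```text
17.8167 [508.15 199.09  84.88] yaw -39.75 F [ 1.56  0.37 -2.99] Ftool [1.28 0.96 2.99] M [-0.087 -0.298  0.07 ] j6 2.638
```

Call:
move_arm:
  dp:
    - [0,0.2,0]
    - [0,0,0]
    - [0,0,0]
    - [0,0,0]
  angular:
    - [0,0,2]
    - [0,0,1]
    - [0,0,0]
    - [0,0,0]

```text
t: 18.15
tool_pos: [508.2, 199.0, 84.9]
ee_rot: [-2.879, -1.258, 0.0]
wrist_force: [-0.1, 0.7, -2.1]
width: 23.7
```

```bash
python3 st.py; python3 look.py j5
python3 - <<'E'
from fit import *
o=[]
for n in('top0','j3_t','j4_t','j5_t'):
    im=cv2.imread(f'pics/{n}.png')[220:265,255:285]; o.append(cv2.resize(im,None,fx=6,fy=6,interpolation=cv2.INTER_CUBIC))
    f=cv2.imread(f'pics/{n}.png').astype(float); f=np.where(1,f[...,2]-f[...,0],0)[232:256,255:285].clip(30)-30; f[:,:4]=0
    print(n,(f.sum(0)*np.arange(30)).sum()/f.sum()+255)
cv2.imwrite('pics/jaw.png',np.hstack(o))
E
```

```text
18.15 [508.21 199.04  84.87] yaw -42.78 F [-0.07  0.66 -2.14] Ftool [ 0.44 -0.5   2.14] M [-0.046 -0.187  0.073] j6 2.691
18.25 [508.2103993  199.02691371  84.8451161 ] [-2.87878624e+00 -1.25768440e+00  3.83223122e-04] [ 1.36938541  0.43996475 -3.47595602] [ 0.04070941 -0.1280768   0.0666045 ] [ 3.73231482e-01  3.62363160e-01 -2.28300022e-01  9.80379543e-01
  5.80030656e-05  2.69104412e+00]
top0 267.5070145903479
j3_t 267.5547357742322
j4_t 269.682868852459
j5_t 269.68160222804715
```

View pics/jaw.png

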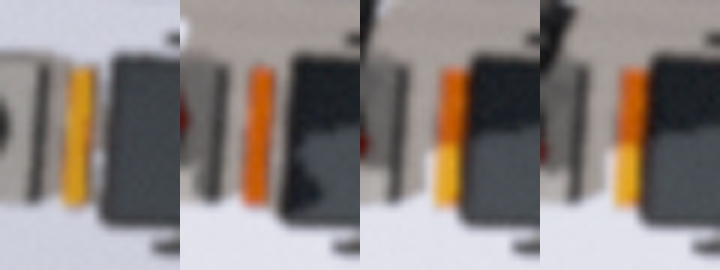

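The jaw centroid stayed at 269.7 px over the last 7°, and the resisting moment rose to 0.07 N m, so the screw is at its stop. Releasing the key and rising.

Call:
move_arm:
  dp:
    - [0,0,0]
    - [0,0,0]
    - [0,0,0]
    - [0,0,0]
    - [0,0,0]
    - [0,0,0]
    - [0,0,0]
    - [0,0,0]
  angular:
    - [0,0,0]
    - [0,0,0]
    - [0,0,0]
    - [0,0,0]
    - [0,0,0]
    - [0,0,0]
    - [0,0,0]
    - [0,0,0]
  gripper: -0.3

```text
t: 18.92
tool_pos: [508.3, 199.0, 84.9]
ee_rot: [2.88, 1.256, -0.0]
wrist_force: [0.5, -1.2, 1.0]
width: 55.6
```

Call:
move_arm:
  dp:
    - [0,0,-5]
    - [0,0,-10]
    - [0,0,-15]
    - [0,0,-15]
    - [0,0,-20]
    - [0,0,-20]
    - [0,0,-20]
    - [0,0,-20]
  angular:
    - [0,0,0]
    - [0,0,0]
    - [0,0,0]
    - [0,0,0]
    - [0,0,0]
    - [0,0,0]
    - [0,0,0]
    - [0,0,0]

```text
t: 19.58
tool_pos: [508.3, 199.0, 212.0]
ee_rot: [2.879, 1.256, 0.001]
wrist_force: [-0.4, 0.0, 0.1]
width: 55.4
```

```bash
python3 plan.py 300 300 215 -43 8
```

```text
{"dp": [[-8.0, -28.0, -0.0], [-9.0, -28.0, -0.0], [-8.0, -28.0, -1.0], [-9.0, -27.0, -0.0], [-8.0, -28.0, -1.0], [-9.0, -27.0, -0.0], [-8.0, -28.0, -1.0], [-9.0, -27.0, -0.0]], "angular": [[0.0, 0, 0.0], [0.0, 0, 0.0], [0.0, 0, 0.0], [0.0, 0, 0.0], [0.0, 0, 0.0], [0.0, 0, 0.0], [0.0, 0, 0.0], [0.0, 0, 0.0]]}
end [300.  299.5 214.8] -42.865050155104406 from [508.3 199.  212. ]
```

Call:
move_arm:
  dp:
    - [-8,-28,0]
    - [-9,-28,0]
    - [-8,-28,0]
    - [-9,-27,0]
    - [-8,-28,0]
    - [-9,-27,0]
    - [-8,-28,0]
    - [-9,-27,0]
  angular:
    - [0,0,0]
    - [0,0,0]
    - [0,0,0]
    - [0,0,0]
    - [0,0,0]
    - [0,0,0]
    - [0,0,0]
    - [0,0,0]

```text
t: 20.25
tool_pos: [298.9, 300.0, 211.0]
ee_rot: [-2.879, -1.256, -0.002]
wrist_force: [0.1, 0.7, 0.1]
width: 55.6
```

Call:
move_arm:
  dp:
    - [0,0,0]
    - [0,0,0]
    - [0,0,0]
    - [0,0,0]
  angular:
    - [0,0,0]
    - [0,0,0]
    - [0,0,0]
    - [0,0,0]

```text
t: 20.58
tool_pos: [300.8, 299.4, 210.3]
ee_rot: [-2.88, -1.255, -0.001]
wrist_force: [0.2, 0.4, 0.1]
width: 55.8
```

```bash
python3 look.py e1
python3 - <<'E'
from fit import *
tg={'top':redt(cv2.imread('pics/e1_t.png'),(225,205,45,60)),'side':redt(cv2.imread('pics/e1_s.png'),(320,215,50,60))}
b=0
for z in(9,13,17,20):
    P=boxpts(24,56,z+70,z+112)
    for y in (-.75,-.4): print(z,y,fit(P,tg,[508,199,y]))
E
python3 ov.py e1 508.2 199 13 -43
```

```text
20.6833 [300.84312036 299.21782635 209.98762284] [2.88027493e+00 1.25410972e+00 9.24373631e-05] [ 0.76133713 -1.20767402  0.00785883] [ 0.0429745  -0.07031488  0.00158448] [ 7.82794020e-01  7.51022127e-02 -2.69457846e-01  1.22622945e+00
 -1.44384812e-04  3.10307157e+00]
9 -0.75 (array([507.5251382 , 197.52981972,  -0.68110437]), np.float64(67.19621456197156))
9 -0.4 (array([507.45493652, 197.1220241 ,  -0.66444994]), np.float64(67.063831638538))
13 -0.75 (array([507.30696504, 198.48563899,  -0.68132602]), np.float64(51.30143952739547))
13 -0.4 (array([507.8589852 , 198.1972566 ,  -0.67378473]), np.float64(51.39278078277475))
17 -0.75 (array([507.41583951, 199.36656639,  -0.67194634]), np.float64(56.5128092791624))
17 -0.4 (array([507.50389547, 198.99632572,  -0.66519389]), np.float64(56.933699728340805))
20 -0.75 (array([507.47647991, 200.05405986,  -0.6685502 ]), np.float64(74.05237090225775))
20 -0.4 (array([507.4732342 , 199.8045868 ,  -0.66655925]), np.float64(74.25147428256284))
```

View pics/e1_ov.png

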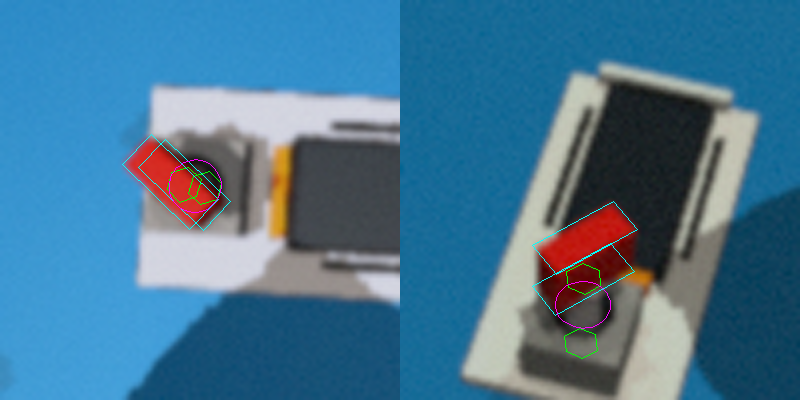

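View pics/e1_t.png

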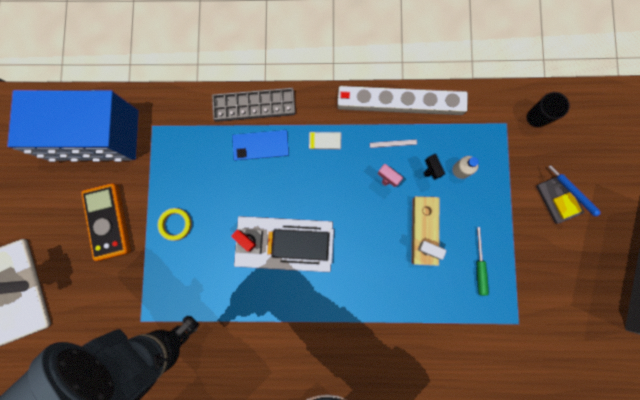

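The key stands upright in the recess. The fit puts its lower end at z ≈ 13–14 mm, about 40 mm below the rim. The jaw is against the phone, the bystanders are where they were, and the arm is clear.

```bash
python3 -c "
from cell import bot
print(bot.close_job())"
```

```text
the job is handed in; nothing more can be done
None
```

I took the red hex key from the stand, set it fully home in the screw and turned the screw clockwise to its stop. Then I released the key, moved the arm clear and handed the job in at about 20.7 s. No verdict was reported.

- **Seating:** the key happened to be aligned with the hexagon, so it dropped in without any turning search. It touched bottom at about the expected depth. The contact force read about 2 N vertically, and sideways force peaked at about 4 N.
- **Turning:** I turned the gripper about 63° clockwise. The jaw moved about 5 mm and then stayed still over the last 7°. The resisting moment rose to about 0.07 N m, which I took as the stop.
- **Last pictures:** the released key's lower end fits best at about 40 mm below the rim and within about 1–2 mm of the recess axis. It looks upright, though I did not measure the tilt. The jaw is on the phone and the bystanders look unmoved by eye.

Before insertion the two cameras disagreed by a few mm on the key's y position. I used a value in between, and the forces and the fit showed the key had gone in properly.

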